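# Pack up the jewellery case: mirror down, then lid shut

### The job

Pack up the open wooden jewellery case on the stall: first fold its standing mirror all the way down so that it lies flat over the tray, then swing the hinged lid fully shut over it. Push gently with the fingertips or the outside of the fingers, pinch or lift nothing, do not slam the mirror or the lid, leave the goods in and around the case where they are, and finish clear of everything.

Things in the scene. Friction and masses are not known exactly. Their poses are not given: they have to be found in the camera images.
- case: Wooden jewellery case, cream lining, brass fittings, 220 (x) x 300 (y) x 90 mm high without lid; heavy, does not slide. Origin: centre of its underside on the table, z up. Lid hinged along the top of its +x side (to the robot's right), front with brass catch at -x, mirror hinged inside its -y end (the end nearer the robot); yaw varies. Walls 12 mm thick, rim 90 mm above the table.
- mirror (a joint): Angle of the mirror board (rad): 0 = flat over the tray, glass down; 1.57 = upright; stops at 1.68. 170 mm wide (case's x), 140 tall, 10 thick, 0.2 kg; glass faces the tray, wooden back the case's -y end. Stiff hinge (about 0.22 N m): it stays where left and must be pushed right over towards the case's +y end and down to 0. Flat, its upper face is 76 mm above the table.
- mirror_edge (a point): Middle of the mirror's free edge, in mid-thickness (140 mm from its hinge line). Upright it stands about 211 mm above the table.
- mirror_hinge (a point): Middle of the mirror's hinge line, in mid-thickness of the board, at (0, -128, 71) mm in the case's frame; the hinge line runs along the case's x.
- lid (a joint): Angle of the lid (rad): 0 = shut on the rim; 1.57 = upright; stops at 1.95, leaning back. Wooden cover 220 (hinge to free edge) x 300 mm, 26 deep, 0.4 kg. Stiff hinge (about 0.65 N m): it stays where left and must be pushed from behind, right over towards the case's front (-x) and down to 0. Shut, its outer face is 116 mm above the table. It would strike a standing mirror.
- lid_edge (a point): Middle of the lid's free edge on its outer face, 220 mm from the hinge line. With the lid upright it stands 310 mm above the table.
- lid_hinge (a point): Middle of the lid's hinge line, level with the lid's inner rim, at (110, 0, 90) mm in the case's frame; the hinge line runs along the case's y. The lid's outer face is 26 mm from the hinge line, on the far side from the tray.
- salve_tin: Small round aluminium tin, 45 mm across, 24 mm high, loose in the front tray compartment at the case's +y end, below the mirror's level. Origin: centre of its underside. Leave alone.
- ring_box: Closed blue ring box, 53 x 53 x 45 mm, loose on the table, its centre 55 to 95 mm off the case's front wall. Origin: centre of its underside. Leave alone.
- mug: White mug, 76 mm across, 100 mm high, loose on the table beside the case. Origin: centre of its underside. Leave alone.
- bowl: White bowl, 120 mm across, 65 mm high, loose on the table beside the case. Origin: centre of its underside. Leave alone.
- clip_jar: Glass clip-top jar, 84 mm across, 102 mm high, loose on the table beside the case. Origin: centre of its underside. Leave alone.
- figurine: White ceramic figurine, 62 mm across, 92 mm high, loose on the table beside the case. Origin: centre of its underside. Leave alone.
- gift_carton: White gift carton with a window, 85 x 85 x 105 mm, loose on the table beside the case. Origin: centre of its underside. Leave alone.

How it is judged:
On the way, in this order (a step that is already met when the one before it is completed fails the run):
1. the mirror lies flat over the tray while the lid is still open (value of joint mirror below 0.06 rad and value of joint lid above 1.1 rad), for 0.2 s.
2. the lid is shut on the rim (value of joint lid below 0.04 rad and value of joint mirror below 0.06 rad), for 0.2 s.
At the end, for the whole second after the job is handed in: The mirror lies flat (within 0.06 rad, about 8 mm at its free edge), the lid is shut (within 0.04 rad, about 9 mm at its free edge) and at rest, and every loose article is within 15 mm (the tin in the tray 20 mm) of where it stood (all of step 2 and velocity of joint lid between -0.05 and 0.05 rad/s and not (distance of salve_tin from where it was at the start of the episode above 0.02 m) and not (distance of ring_box from where it was at the start of the episode above 0.015 m) and not (distance of mug from where it was at the start of the episode above 0.015 m) and not (distance of bowl from where it was at the start of the episode above 0.015 m) and not (distance of clip_jar from where it was at the start of the episode above 0.015 m) and not (distance of figurine from where it was at the start of the episode above 0.015 m) and not (distance of gift_carton from where it was at the start of the episode above 0.015 m)); the robot touches nothing.
It fails at once if the lid is swung down while the mirror still stands (value of joint lid below 1.1 rad and value of joint mirror above 0.1 rad).
It fails at once if the mirror or the lid is pinched on the way (fingers' force above 35 N while the mirror stands or the lid is part-way), or pressed with over 60 N at its stop ((contact force between the fingers and case above 35 N and (value of joint mirror above 0.1 rad or value of joint lid between 0.1 and 1.5 rad)) or contact force between the fingers and case above 60 N).
It fails at once if the rest of the arm leans on the case with more than 35 N (contact force between the arm and case above 35 N).
It fails at once if the lid or the mirror is slammed (lid faster than 3 rad/s, mirror faster than 4 rad/s) (velocity of joint lid below -3 rad/s or velocity of joint mirror below -4 rad/s).
It fails at once if a loose article in or around the case is lifted, carried or pushed away (15 mm; the tin in the tray 20 mm) (distance of salve_tin from where it was at the start of the episode above 0.02 m or distance of any of ring_box, mug, bowl, clip_jar, figurine, gift_carton from where it was at the start of the episode above 0.015 m).
It also fails if it takes over 58 s, if anything falls off the work surface, if the arm or the gripper's body presses on something with over 40 N, if the wrist force passes 120 N, or if a joint passes its speed limit or range.

### The arm

A 6-joint arm with a two-finger parallel gripper is mounted at the origin on the work surface. World frame = base frame: x ahead of the robot, y to its left, z up, the work surface at z = 0. Lengths are in m, angles in rad, forces in N, time in s.
With the tool pointing down it reaches from about 0.275 to 0.75 m from the base axis. Payload 10.2 kg.
Tool frame: the origin (TCP) lies midway between the tips of the shut fingers; the grasp point (between the pads) lies 19 mm behind it (hold_point_z is the distance from the TCP to the grasp point, in m); z points along the fingers, y is the line along which they close (so a half turn about z gives the same grasp; the last joint's range is limited). The gripper opens to 85 mm and grips with 20 to 120 N. Pads are 22 mm wide; open, the fingers measure 114 mm over their backs; the gripper's body (76 mm by 85 mm) begins 54 mm behind the grasp point. The pads swing forward as they close: fully open they stand 13 mm farther back than shut.
Start: joints at [-1.568, 0.313, 1.498, -0, 1.331, -0.223], TCP at [0.118, -0.512, 0.231] pointing down, gripper open.
Joint ranges: [-2.94, 2.94], [-0.97, 2.17], [0.19, 2.56], [-1.23, 4.37], [0.02, 3.11], [-2.88, 2.88]. Speed limits (rad/s): [2.39, 2.39, 3.01, 3.14, 3.14, 3.14].

### API

Orientations are given as a unit quaternion [x, y, z, w].
In Python, from workcell import * gives the robot as it stands.
- The arm moves only by the tool send_rows, never from a script. Its argument "moves" is a list of rows, each a list of 2 entries, a list of its own where there are three numbers: the shift along the tool's x, y, z in mm, then the turn, a rotation vector about the tool's x, y, z in rad. A call has 1 to 20 rows; each row shifts and turns the commanded pose from where the row before left it, along the tool's axes as they then stand; what a row does not reach is not made up. A row lasts 1/12 s, in which the tool goes at most 41.7 mm and 7.16 degrees, less where a joint would pass 70% of its speed; a pose out of reach is approached as far as the arm can. A call with a gripper value outside its range is refused whole. "fingers" is the finger opening in mm, from 0 to 85.4, set as the call begins (left out, the last holds). The fingers move at their own pace and stop on an object; "newtons" is the grip in N (left out, the last holds). Time passes only in rows, so rows that do not move let the fingers close. It gives the time, the measured TCP pose, the force, the opening and the grip force at its end, in the units of the state.
- state(): the state, without advancing time (a new reading comes with each control period).
- grab_frame(name): name is "side" or "top"; returns (picture, depth): 420x560x3 uint8, red, green, blue; 420x560 float32, m along the optical axis (not along the pixel's ray), 0 where there is no reading.
- get_calibration(name): a dict with "mtx" (3x3 intrinsics, pixels), "distortion" ([k1, k2, p1, p2, k3] as OpenCV has them; the pictures are not rectified), "camera_from_world" (4x4, takes a point from world to camera coordinates). Camera axes: x right, y up, looking along -z (the intrinsics and any distortion apply to the point x, -y, -z); pixel columns grow to the right and rows downward; lengths in m; the calibration is good to about 2 mm. A picture is of the moment at which its call begins. get_calibration takes no time and is no camera call.
- close_job(): hands the job in; it is judged then, once.
The state is a dict: "time": time; "joints": joint angles; "dq": joint speeds; "joint_efforts": joint torques, N m; "ee_pos": TCP position; "tcp_rot": TCP orientation; "contact_force": force on the tool from outside, world axes, zero at the start; "ft_torque": the same for the moment, N m; "grip_width": finger opening in m; "grip_force": force on a finger pad.
Only numpy, scipy, OpenCV 4.12 (cv2) and the standard library are available. Lean on these libraries where they do the work, as an engineer would, in place of code of your own. Each camera call takes 0.05 s, during which the arm holds its last target. There are 200 camera calls.

## Working session

There is one attempt and no reset: what is moved stays moved. The work goes in short steps, Python scripts to look and compute and a tool call to move; the robot and the scene stay as the last step left them, time stands still between calls to the robot, and variables do not carry over. Pictures are saved under pics/ and viewed, at most 10 in all, crops included, and the job is handed in when it is done.

Besides the shell and the picture viewer there is one more tool, called after ">>>" as name(argument=value, ...), one argument or row to a line, values as JSON. send_rows: Moves the arm, as the interface text tells. Its arguments: {"type":"object","properties":{"moves":{"type":"array"},"fingers":{"type":"number"},"newtons":{"type":"number"}},"required":["moves"]}

```bash
mkdir -p pics; python3 - <<'E'
from workcell import *
import cv2,numpy as np
for n in("top","side"):
    p,d=grab_frame(n); cv2.imwrite(f"pics/{n}0.png",p[:,:,::-1]); np.savez(f"{n}0.npz",p=p,d=d)
    c=get_calibration(n); print(n,c)
s=state();print(s)
E
```

```text
top {'mtx': array([[421.40128431,   0.        , 284.74829074],
       [  0.        , 421.40128431, 213.7597661 ],
       [  0.        ,   0.        ,   1.        ]]), 'distortion': array([-0.12296654,  0.        ,  0.        ,  0.        ,  0.        ]), 'camera_from_world': array([[-1.38951035e-02, -9.99902959e-01, -9.98911437e-04,
         1.74231514e-02],
       [ 9.77059134e-01, -1.37899659e-02,  2.12521257e-01,
        -5.04548518e-01],
       [-2.12514409e-01,  1.97700932e-03,  9.77155933e-01,
        -1.25544238e+00],
       [ 0.00000000e+00,  0.00000000e+00,  0.00000000e+00,
         1.00000000e+00]])}
side {'mtx': array([[424.37153254,   0.        , 277.8629369 ],
       [  0.        , 424.37153254, 209.74211326],
       [  0.        ,   0.        ,   1.        ]]), 'distortion': array([-0.01093486,  0.        ,  0.        ,  0.        ,  0.        ]), 'camera_from_world': array([[-0.70964277, -0.70453079, -0.00659564,  0.3503889 ],
       [ 0.50789384, -0.51802234,  0.68825628, -0.2856614 ],
       [-0.48831443,  0.4850662 ,  0.72543766, -0.89454216],
       [ 0.        ,  0.        ,  0.        ,  1.        ]])}
{'time': 0.1, 'joints': array([-1.56841394e+00,  3.13380200e-01,  1.49834882e+00,  7.07879766e-06,
        1.33097856e+00, -2.23395432e-01]), 'dq': array([-7.35957675e-05, -7.94326622e-04, -2.11622570e-03,  2.16728795e-03,
        1.11933473e-03, -2.73483939e-03]), 'joint_efforts': array([ 4.74516171e-03, -4.12894857e+01, -2.60139155e+01, -6.50898386e-06,
        3.00607571e-03, -3.14988449e-05]), 'ee_pos': array([ 0.11752056, -0.51145197,  0.23080401]), 'tcp_rot': array([ 9.93634752e-01,  1.12648433e-01,  6.48946920e-05, -5.53683840e-04]), 'contact_force': array([ 0.21503972,  0.66912812, -0.18257199]), 'ft_torque': array([-0.02570149,  0.03870536, -0.08922081]), 'grip_force': 0.0, 'grip_width': 0.08521796061133714}
```

View pics/top0.png

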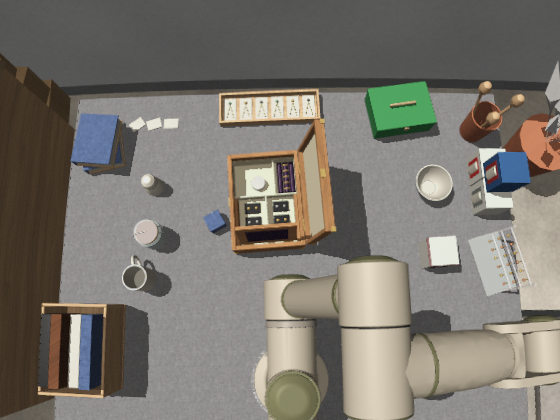

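View pics/side0.png

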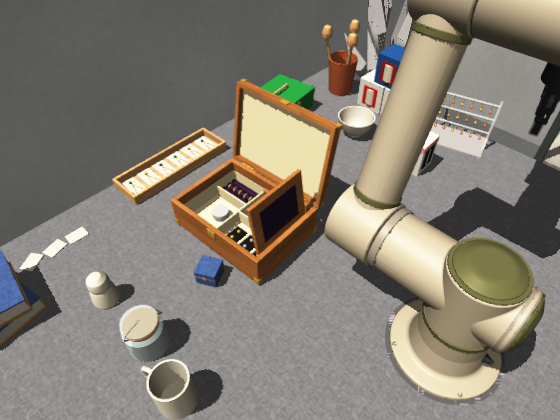

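The top view shows the case at about (230–300, 155–250), with its +y end pointing up in the picture (world +x). The lid leans open to the right at (300–330, 120–240) and the mirror stands near (270, 235). The ring box is at (215, 221). In the side view the mirror stands at (277, 212) and the lid at (287, 135).

```bash
cat > h.py <<'E'
import numpy as np,cv2
from workcell import *
from scipy.optimize import least_squares
def cloud(n,d):
    c=get_calibration(n);T=np.array(c["camera_from_world"])
    v,u=np.mgrid[:d.shape[0],:d.shape[1]]
    q=cv2.undistortPoints(np.stack([u,v],-1).reshape(-1,1,2).astype(float),c["mtx"],c["distortion"]).reshape(-1,2)
    z=d.reshape(-1);P=np.c_[q[:,0]*z,-q[:,1]*z,-z]
    return ((P-T[:3,3])@T[:3,:3]).reshape(*d.shape,3)
E
python3 - <<'E'
from h import *
f=np.load("top0.npz");W=cloud("top",f["d"])
ok=f["d"]>0
def show(u0,u1,v0,v1,st):
    for v in range(v0,v1,st):
        print(v,[tuple((W[v,u]*1000).round().astype(int).tolist()) for u in range(u0,u1,st)])
# rim of case by height
v,u=np.mgrid[:420,:560]
reg=(u>215)&(u<345)&(v>110)&(v<262)&ok
P=W[reg]
rim=P[(abs(P[:,2]-.09)<.006)]
# front wall/near wall box: min area rect
# restrict to big component
m=np.zeros((420,560),np.uint8);m[reg&(abs(W[...,2]-.09)<.006)]=255
k,l,st,ce=cv2.connectedComponentsWithStats(m);print(st[1:][st[1:,4]>20])
r=cv2.minAreaRect((rim[:,:2]*1000).astype(np.float32));print("rect",r,cv2.boxPoints(r))
# lid plane
for n,box in(("top",(300,335,110,262)),("side",(225,345,75,300))):
    g=np.load(n+"0.npz");X=cloud(n,g["d"]);mm=(u>box[0])&(u<box[1])&(v>box[2])&(v<box[3])&(g["d"]>0)&(X[...,2]>.13)&(X[...,0]>.25)
    Q=X[mm];print(n,len(Q),Q.min(0),Q.max(0))
    np.save(n+"hi.npy",Q)
    from_=Q.copy()
    for it in range(3):
        best=0
        for _ in range(500):
            a=Q[np.random.choice(len(Q),3,0)];nn=np.cross(a[1]-a[0],a[2]-a[0]);nn/=np.linalg.norm(nn)+1e-9
            i=abs((Q-a[0])@nn)<.004
            if i.sum()>best:best=i.sum();bi=i
        c=Q[bi].mean(0);nn=np.linalg.svd(Q[bi]-c,full_matrices=False)[2][2];print(best,c.round(3),nn.round(3),Q[bi].min(0).round(3),Q[bi].max(0).round(3))
        Q=Q[~bi]
        if len(Q)<30:break
# objects around: clusters above table
m=((W[...,2]>.02)&(W[...,2]<.12)&ok).astype(np.uint8)
k,l,st,ce=cv2.connectedComponentsWithStats(m)
for i in range(1,k):
    if st[i,4]>60:Q=W[l==i];print(st[i],Q.min(0).round(3),Q.max(0).round(3))
E
```

```text
[[ 227  149   80  101 1330]
 [ 239  240   29    4   33]]
rect ((546.6366577148438, 60.00865936279297), (305.8902587890625, 247.1739044189453), 4.519002437591553) [[384.42963  171.1609  ]
 [403.90436  -75.2446  ]
 [708.8437   -51.143585]
 [689.36896  195.26192 ]]
top 2513 [ 0.40340377 -0.11211756  0.13013279] [ 0.70664978 -0.04087786  0.31338412]
1446 [ 0.555 -0.078  0.219] [ 0.065 -0.98  -0.186] [ 0.405 -0.108  0.13 ] [ 0.707 -0.048  0.31 ]
744 [ 0.55  -0.09   0.305] [-0.01   0.187 -0.982] [ 0.405 -0.112  0.298] [ 0.707 -0.07   0.311]
261 [ 0.559 -0.069  0.246] [ 0.059 -0.983 -0.175] [ 0.403 -0.092  0.131] [ 0.704 -0.041  0.313]
side 9459 [ 0.25004364 -0.11337168  0.13001794] [0.70981242 0.15218113 0.30952668]
5288 [ 0.55  -0.076  0.216] [ 0.063 -0.981 -0.182] [ 0.403 -0.106  0.13 ] [ 0.71  -0.048  0.308]
1754 [0.428 0.068 0.176] [-0.983 -0.062  0.171] [ 0.415 -0.108  0.13 ] [0.466 0.152 0.307]
1057 [ 0.546 -0.071  0.261] [-0.06   0.981  0.183] [ 0.402 -0.091  0.13 ] [ 0.706 -0.035  0.31 ]
[  0   0  36   6 120] [1.392 0.992 0.02 ] [1.406 1.154 0.054]
[ 0 57  6 30 87] [1.009 1.053 0.0
[... 774 characters left out ...]
 16  12 114] [0.516 0.092 0.02 ] [0.553 0.141 0.038]
[203 209  23  23 288] [0.456 0.2   0.02 ] [0.526 0.267 0.052]
[273 214  16  10  83] [0.482 0.    0.02 ] [0.511 0.048 0.029]
[244 216  17  10  91] [0.476 0.089 0.02 ] [0.506 0.14  0.029]
[133 219  33  30 743] [0.405 0.384 0.021] [0.488 0.471 0.108]
[482 229  42  63 411] [ 0.25 -0.7   0.02] [ 0.435 -0.628  0.119]
[ 420  236   39   32 1076] [ 0.332 -0.507  0.02 ] [ 0.419 -0.415  0.113]
[122 255  33  36 567] [0.271 0.42  0.02 ] [0.379 0.497 0.104]
[ 107  304   17   92 1135] [-0.027  0.515  0.02 ] [0.231 0.524 0.12 ]
[ 48 306  18   8 111] [0.2   0.707 0.02 ] [0.222 0.714 0.12 ]
[ 46 386  55   7 170] [-0.022  0.546  0.025] [-0.013  0.712  0.12 ]
```

```bash
cat >> h.py <<'E'
YAW=np.arctan2(-.998,.064)
E
python3 - <<'E'
from h import *
v,u=np.mgrid[:420,:560]
ex=np.array([.064,-.998]);ey=np.array([.998,.064])
for n in("top","side"):
    f=np.load(n+"0.npz");d=f["d"];X=cloud(n,d);ok=d>0
    C=np.stack([X[...,:2]@ex,X[...,:2]@ey,X[...,2]],-1)*1000 # case-aligned, unshifted
    box=(215,345,110,262) if n=="top" else(165,345,75,280)
    reg=ok&(u>box[0])&(u<box[1])&(v>box[2])&(v<box[3])
    P=C[reg]
    R=P[abs(P[:,2]-89)<5]
    print(n,"rim x hist",np.histogram(R[:,0],np.arange(-180,110,10))) if n=="top" else 0
    fr=R[(R[:,1]>450)&(R[:,1]<650)];print("front x pct",np.percentile(fr[:,0],[0,2,5,50]))
    print("y pct",np.percentile(R[:,1],[1,5,95,99,99.8]))
    L=P[P[:,2]>280];print("lid y",np.percentile(L[:,1],[.5,99.5]),"x",np.percentile(L[:,0],[1,99]))
    M=P[(P[:,0]<20)&(P[:,0]>-150)&(P[:,2]>105)];print("mirror",len(M),M.min(0),M.max(0))
    if len(M)>50:
        for z in range(105,225,15):
            q=M[abs(M[:,2]-z)<7]
            if len(q):print(z,len(q),np.percentile(q[:,1],[5,50,95]).round(),np.percentile(q[:,0],[1,99]).round())
E
```

```text
top rim x hist (array([  0,   0,   0, 160, 173,  24,  29,  27,  28,  30,  29,  27,  32,
        29,  32,  28,  23,  30,  31,  28,  26,  29,  29,  27, 222, 145,
         3,   6]), array([-180, -170, -160, -150, -140, -130, -120, -110, -100,  -90,  -80,
        -70,  -60,  -50,  -40,  -30,  -20,  -10,    0,   10,   20,   30,
         40,   50,   60,   70,   80,   90,  100]))
front x pct [-148.53467902 -145.99735738 -144.74582191   62.50539301]
y pct [399.85133282 402.05783543 697.12840136 700.01942329 701.29507661]
lid y [399.05769611 697.23954404] x [112.52392634 139.25393576]
mirror 770 [-121.03467983  420.02206936  105.73377408] [ 19.95656612 448.04727157 215.61429021]
105 37 [420. 422. 423.] [-114.   19.]
120 66 [422. 424. 425.] [-119.   17.]
135 76 [425. 426. 427.] [-117.   19.]
150 74 [427. 428. 430.] [-118.   20.]
165 79 [429. 430. 431.] [-119.   18.]
180 90 [431. 433. 435.] [-117.   20.]
195 86 [433. 435. 437.] [-119.   17.]
210 220 [437. 441. 446.] [-120.   18.]
front x pct [-151.36307393 -148.37304994 -147.73288526 -138.87945728]
y pct [398.47162932 399.65236368 696.83302513 834.45799335 838.82979619]
lid y [397.31268973 698.49416553] x [108.92972018 137.45721865]
mirror 2772 [-124.6822334   241.35906931  105.20056644] [ 19.9542464  446.61153583 271.08997478]
105 107 [420. 421. 425.] [-123.   18.]
120 219 [421. 423. 425.] [-122.   18.]
135 228 [423. 425. 428.] [-123.   18.]
150 240 [426. 428. 430.] [-123.   18.]
165 258 [406. 430. 432.] [-123.   17.]
180 308 [254. 432. 434.] [-123.   17.]
195 347 [251. 434. 437.] [-123.   17.]
210 432 [252. 437. 445.] [-122.   18.]
```

>>> send_rows(
  moves=[
    [[0,0,0],[0,0,0.081]],
    [[0,0,0],[0,0,0.081]],
    [[7,-15,0],[0,0,0]],
    [[16,-32,0],[0,0,0]],
    [[16,-32,0],[0,0,0]],
    [[16,-32,0],[0,0,0]],
    [[16,-32,0],[0,0,0]],
    [[16,-32,0],[0,0,0]],
    [[16,-32,0],[0,0,0]],
    [[16,-32,0],[0,0,0]],
    [[16,-32,0],[0,0,0]],
    [[16,-32,0],[0,0,0]],
    [[16,-32,0],[0,0,0]],
    [[16,-32,0],[0,0,0]],
    [[16,-32,0],[0,0,0]],
    [[16,-32,0],[0,0,0]],
    [[16,-32,0],[0,0,0]],
    [[16,-32,0],[0,0,0]],
    [[16,-32,0],[0,0,0]],
    [[16,-32,0],[0,0,0]],
  ],
  fingers=0,
  newtons=20,
)

```text
time: 1.77
ee_pos: [0.3604, 0.066, 0.2313]
tcp_rot: [0.999, 0.032, 0.0, 0.0]
contact_force: [1.0, -1.3, 0.6]
grip_width: -0.0005
grip_force: 0.0
```

```bash
cat > st.py <<'E'
from h import *
from scipy.spatial.transform import Rotation as R
ex=np.array([.064,-.998]);ey=np.array([.998,.064])
s=state();p=s["ee_pos"][:2]*1000;M=R.from_quat(s["tcp_rot"]).as_matrix()
print("t",s["time"],"a %.1f b %.1f z %.1f"%(p@ey,p@ex,s["ee_pos"][2]*1000),"F",s["contact_force"].round(1),"w",s["grip_width"],"toolx",M[:,0].round(3),"z",M[:,2].round(3))
E
python3 st.py
```

```text
t 1.7667 a 363.9 b -42.8 z 231.3 F [ 1.  -1.3  0.6] w -0.0004939029254343686 toolx [0.998 0.064 0.   ] z [ 0. -0. -1.]
```

>>> send_rows(
  moves=[
    [[0,-20,12],[0,0,0]],
    [[12,0,12],[0,0,0]],
    [[16,0,12],[0,0,0]],
    [[16,0,0],[0,0,0]],
    [[8,0,0],[0,0,0]],
    [[8,0,0],[0,0,0]],
    [[7,0,1],[0,0,0]],
    [[7,0,1],[0,0,0]],
    [[7,0,2],[0,0,0]],
    [[7,0,2],[0,0,0]],
    [[6,0,2],[0,0,0]],
    [[6,0,2],[0,0,0]],
    [[6,0,3],[0,0,0]],
    [[5,0,3],[0,0,0]],
    [[5,0,3],[0,0,0]],
    [[5,0,4],[0,0,0]],
  ],
)

```text
time: 3.1
ee_pos: [0.4805, 0.0916, 0.1722]
tcp_rot: [0.999, 0.032, 0.0, 0.0]
contact_force: [0.4, 0.6, 1.7]
grip_width: 0.0001
grip_force: 0.6
```

```bash
python3 st.py; python3 - <<'E'
from h import *
p,d=grab_frame("side");cv2.imwrite("pics/s1.png",p[:,:,::-1])
E
```

```text
t 3.1 a 485.4 b -60.7 z 172.2 F [0.4 0.6 1.7] w 9.718846355678594e-05 toolx [0.998 0.064 0.001] z [ 0.001 -0.    -1.   ]
```

View pics/s1.png

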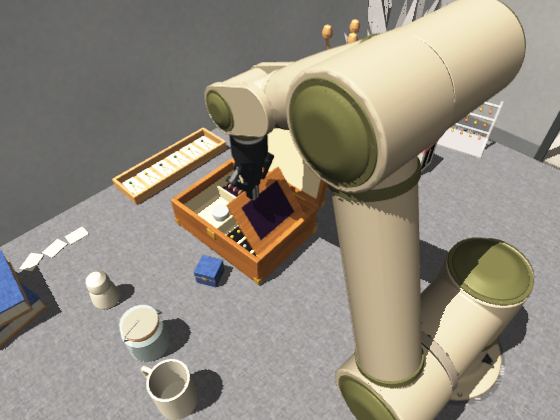

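The mirror is now tipped forward at about (265, 210), with the fingertips behind its free edge at (245, 190). I'll continue the arc.

>>> send_rows(
  moves=[
    [[5,0,4],[0,0,0]],
    [[5,0,4],[0,0,0]],
    [[4,0,5],[0,0,0]],
    [[4,0,5],[0,0,0]],
    [[4,0,5],[0,0,0]],
    [[4,0,5],[0,0,0]],
    [[3,0,5],[0,0,0]],
    [[3,0,5],[0,0,0]],
    [[3,0,5],[0,0,0]],
    [[3,0,5],[0,0,0]],
    [[2,0,6],[0,0,0]],
    [[2,0,6],[0,0,0]],
    [[2,0,6],[0,0,0]],
    [[2,0,6],[0,0,0]],
    [[1,0,5],[0,0,0]],
    [[1,0,5],[0,0,0]],
    [[1,0,5],[0,0,0]],
    [[0,0,3],[0,0,0]],
  ],
)

```text
time: 4.65
ee_pos: [0.5287, 0.0947, 0.0816]
tcp_rot: [0.999, 0.032, -0.0, -0.0]
contact_force: [1.9, 0.6, 1.2]
grip_width: 0.0
grip_force: 0.4
```

```bash
python3 st.py
```

```text
t 4.65 a 533.7 b -60.7 z 81.6 F [1.9 0.6 1.2] w 1.3071960012926282e-05 toolx [ 0.998  0.064 -0.   ] z [-0.  0. -1.]
```

>>> send_rows(
  moves=[
    [[0,0,3],[0,0,0]],
    [[0,0,2],[0,0,0]],
    [[0,0,1],[0,0,0]],
    [[0,0,1],[0,0,0]],
    [[0,0,0],[0,0,0]],
    [[0,0,0],[0,0,0]],
  ],
)

```text
time: 5.15
ee_pos: [0.5288, 0.0948, 0.076]
tcp_rot: [0.999, 0.032, 0.0, 0.0]
contact_force: [-1.2, -1.0, 5.9]
grip_width: 0.0
grip_force: 3.0
```

>>> send_rows(
  moves=[
    [[0,0,1],[0,0,0]],
    [[0,0,0],[0,0,0]],
    [[0,0,0],[0,0,0]],
  ],
)

```text
time: 5.4
ee_pos: [0.5288, 0.0948, 0.0759]
tcp_rot: [0.999, 0.032, 0.0, 0.0]
contact_force: [-4.8, -1.2, 14.5]
grip_width: 0.0001
grip_force: 7.4
```

>>> send_rows(
  moves=[
    [[0,0,-8],[0,0,0]],
    [[0,0,-18],[0,0,0]],
    [[0,0,-26],[0,0,0]],
    [[0,0,-26],[0,0,0]],
    [[0,0,-26],[0,0,0]],
    [[0,0,-26],[0,0,0]],
    [[0,0,-26],[0,0,0]],
    [[0,0,-26],[0,0,0]],
    [[0,0,-26],[0,0,0]],
    [[0,0,-26],[0,0,0]],
    [[0,0,-26],[0,0,0]],
    [[0,0,-26],[0,0,0]],
    [[0,0,-10],[0,0,0]],
    [[0,0,0],[0,0,0]],
  ],
)

```text
time: 6.57
ee_pos: [0.529, 0.0948, 0.373]
tcp_rot: [0.999, 0.032, 0.002, 0.0]
contact_force: [-0.3, -0.5, 0.3]
grip_width: 0.0003
grip_force: 0.0
```

```bash
python3 st.py; python3 - <<'E'
from h import *
p,d=grab_frame("side");cv2.imwrite("pics/s2.png",p[:,:,::-1])
E
```

```text
t 6.5667 a 534.0 b -60.7 z 373.0 F [-0.3 -0.5  0.3] w 0.0002594587546375897 toolx [0.998 0.064 0.005] z [ 0.005 -0.    -1.   ]
```

View pics/s2.png

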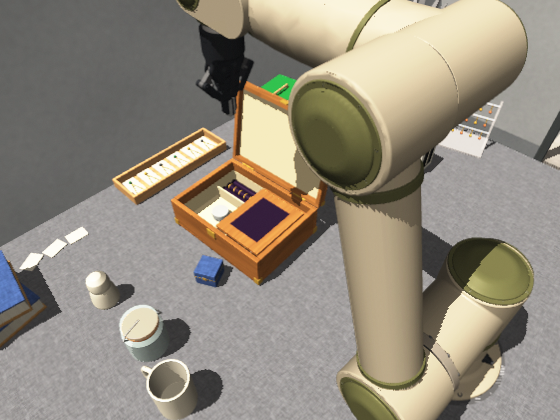

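The side view shows the mirror flat in the case at (262, 215), and the gripper clear above at (222, 80). Next I go over the lid to its outside.

>>> send_rows(
  moves=[
    [[1,10,0],[0,0,0]],
    [[1,24,0],[0,0,0]],
    [[1,24,0],[0,0,0]],
    [[1,24,0],[0,0,0]],
    [[1,24,0],[0,0,0]],
    [[1,24,0],[0,0,0]],
    [[1,24,0],[0,0,0]],
    [[1,24,0],[0,0,0]],
    [[1,24,0],[0,0,0]],
    [[1,24,0],[0,0,0]],
    [[1,24,0],[0,0,0]],
    [[1,10,0],[0,0,0]],
    [[0,0,20],[0,0,0]],
    [[0,0,25],[0,0,0]],
    [[0,0,25],[0,0,0]],
    [[0,0,15],[0,0,0]],
    [[0,0,0],[0,0,0]],
  ],
)

```text
time: 8.03
ee_pos: [0.5559, -0.1633, 0.281]
tcp_rot: [0.999, 0.032, -0.003, -0.002]
contact_force: [-0.7, -0.7, -1.1]
grip_width: -0.0
grip_force: 0.0
```

```bash
python3 st.py; python3 - <<'E'
import numpy as np
hb,hz,o=73,90,26
for r in(195,):
  for t in [1.754,1.6,1.4,1.2,1.0,.8,.6,.4,.2,0]:
    s,c=np.sin(t),np.cos(t)
    # tip -b lower corner
    print(t,"corner->tcp b %.0f z %.0f"%(hb-r*c+o*s+14.5,hz+r*s+o*c))
E
```

```text
t 8.0333 a 544.3 b 198.6 z 281.0 F [-0.7 -0.7 -1.1] w -1.662472019487048e-05 toolx [ 0.998  0.064 -0.007] z [-0.007  0.004 -1.   ]
1.754 corner->tcp b 149 z 277
1.6 corner->tcp b 119 z 284
1.4 corner->tcp b 80 z 287
1.2 corner->tcp b 41 z 281
1.0 corner->tcp b 4 z 268
0.8 corner->tcp b -30 z 248
0.6 corner->tcp b -59 z 222
0.4 corner->tcp b -82 z 190
0.2 corner->tcp b -98 z 154
0 corner->tcp b -108 z 116
```

>>> send_rows(
  moves=[
    [[0,-15,0],[0,0,0]],
    [[0,-15,0],[0,0,0]],
    [[0,-8,0],[0,0,0]],
    [[0,-8,0],[0,0,0]],
    [[0,-8,0],[0,0,0]],
    [[0,-8,0],[0,0,0]],
    [[0,-8,0],[0,0,0]],
    [[0,-8,0],[0,0,0]],
    [[0,-8,0],[0,0,0]],
    [[0,-8,0],[0,0,0]],
    [[0,-8,0],[0,0,0]],
    [[0,-8,0],[0,0,0]],
    [[0,-8,0],[0,0,0]],
  ],
)

```text
time: 9.12
ee_pos: [0.5496, -0.0453, 0.2852]
tcp_rot: [0.999, 0.032, -0.0, -0.0]
contact_force: [0.9, -3.6, 1.1]
grip_width: 0.0002
grip_force: 1.7
```

```bash
python3 st.py; python3 - <<'E'
from h import *
p,d=grab_frame("side");cv2.imwrite("pics/s3.png",p[:,:,::-1])
E
```

```text
t 9.1167 a 545.6 b 80.4 z 285.2 F [ 0.9 -3.6  1.1] w 0.00019049964818865217 toolx [ 0.998  0.064 -0.   ] z [-0.  0. -1.]
```

View pics/s3.png

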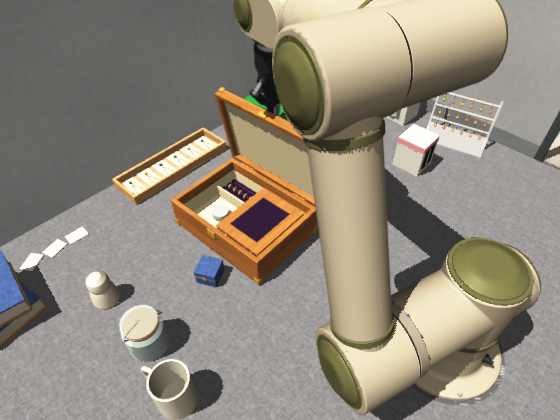

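The lid is now a little past upright at about (265, 140), with the fingertips behind it. I'll follow the arc down.

>>> send_rows(
  moves=[
    [[0,-10,0],[0,0,0]],
    [[0,-10,1],[0,0,0]],
    [[0,-10,2],[0,0,0]],
    [[0,-9,2],[0,0,0]],
    [[0,-9,3],[0,0,0]],
    [[0,-9,3],[0,0,0]],
    [[0,-9,3],[0,0,0]],
    [[0,-10,4],[0,0,0]],
    [[0,-9,4],[0,0,0]],
    [[0,-9,5],[0,0,0]],
    [[0,-8,5],[0,0,0]],
    [[0,-8,6],[0,0,0]],
    [[0,-8,6],[0,0,0]],
    [[0,-7,6],[0,0,0]],
    [[0,-7,7],[0,0,0]],
    [[0,-7,7],[0,0,0]],
  ],
)

```text
time: 10.5
ee_pos: [0.5407, 0.0933, 0.2205]
tcp_rot: [0.999, 0.032, -0.0, -0.0]
contact_force: [1.0, -0.1, 1.8]
grip_width: -0.0004
grip_force: 0.8
```

```bash
python3 st.py
```

```text
t 10.5 a 545.6 b -58.5 z 220.5 F [ 1.  -0.1  1.8] w -0.00038864166972702336 toolx [ 0.998  0.064 -0.   ] z [-0.  0. -1.]
```

>>> send_rows(
  moves=[
    [[0,-6,8],[0,0,0]],
    [[0,-6,8],[0,0,0]],
    [[0,-6,8],[0,0,0]],
    [[0,-5,8],[0,0,0]],
    [[0,-4,9],[0,0,0]],
    [[0,-4,9],[0,0,0]],
    [[0,-4,9],[0,0,0]],
    [[0,-4,9],[0,0,0]],
    [[0,-3,8],[0,0,0]],
    [[0,-2,8],[0,0,0]],
    [[0,-2,7],[0,0,0]],
    [[0,-1,5],[0,0,0]],
    [[0,0,4],[0,0,0]],
    [[0,0,0],[0,0,0]],
  ],
)

```text
time: 11.67
ee_pos: [0.5376, 0.1394, 0.1205]
tcp_rot: [0.999, 0.032, -0.001, 0.0]
contact_force: [-0.3, -0.6, 0.1]
grip_width: 0.0
grip_force: 0.0
```

```bash
python3 st.py
```

```text
t 11.6667 a 545.4 b -104.7 z 120.5 F [-0.3 -0.6  0.1] w 4.710778893246988e-05 toolx [ 0.998  0.064 -0.001] z [-0.001 -0.    -1.   ]
```

>>> send_rows(
  moves=[
    [[0,0,2],[0,0,0]],
    [[0,0,1],[0,0,0]],
    [[0,0,1],[0,0,0]],
    [[0,0,1],[0,0,0]],
    [[0,0,0],[0,0,0]],
    [[0,0,0],[0,0,0]],
  ],
)

```text
time: 12.17
ee_pos: [0.5379, 0.1394, 0.1163]
tcp_rot: [0.999, 0.032, -0.0, 0.0]
contact_force: [0.7, 0.5, -0.6]
grip_width: -0.0001
grip_force: 0.0
```

>>> send_rows(
  moves=[
    [[0,0,1],[0,0,0]],
    [[0,0,1],[0,0,0]],
    [[0,0,0],[0,0,0]],
    [[0,0,0],[0,0,0]],
  ],
)

```text
time: 12.5
ee_pos: [0.538, 0.1394, 0.1159]
tcp_rot: [0.999, 0.032, 0.0, 0.0]
contact_force: [-5.7, -0.1, 13.8]
grip_width: 0.0001
grip_force: 6.9
```

Stop reached at the shut height. I'll retreat straight up.

>>> send_rows(
  moves=[
    [[0,0,-6],[0,0,0]],
    [[0,0,-15],[0,0,0]],
    [[0,0,-25],[0,0,0]],
    [[0,0,-25],[0,0,0]],
    [[0,0,-25],[0,0,0]],
    [[0,0,-25],[0,0,0]],
    [[0,0,-25],[0,0,0]],
    [[0,0,-25],[0,0,0]],
    [[0,0,-15],[0,0,0]],
    [[0,0,0],[0,0,0]],
    [[0,0,0],[0,0,0]],
    [[0,0,0],[0,0,0]],
  ],
)

```text
time: 13.5
ee_pos: [0.5375, 0.1394, 0.2989]
tcp_rot: [0.999, 0.032, -0.001, 0.0]
contact_force: [1.3, 0.1, 0.2]
grip_width: 0.0002
grip_force: 0.0
```

```bash
python3 st.py; python3 - <<'E'
from h import *
p,d=grab_frame("side");cv2.imwrite("pics/s4.png",p[:,:,::-1])
X=cloud("side",d);c=[]
ex=np.array([.064,-.998]);ey=np.array([.998,.064])
C=np.stack([X[...,:2]@ex,X[...,:2]@ey,X[...,2]],-1)*1000
m=(d>0)&(C[...,0]>-140)&(C[...,0]<65)&(C[...,1]>405)&(C[...,1]<690)&(C[...,2]>95)&(C[...,2]<140)
for b in range(-140,65,30):
    q=C[m&(abs(C[...,0]-b-10)<10)];print(b,len(q),np.median(q[:,2]).round(1) if len(q) else 0)
E
```

```text
t 13.5 a 545.3 b -104.7 z 298.9 F [1.3 0.1 0.2] w 0.00018742294931392036 toolx [ 0.998  0.064 -0.002] z [-0.002 -0.    -1.   ]
-140 770 115.8
-110 734 115.7
-80 711 115.8
-50 686 115.8
-20 632 115.9
10 614 115.8
40 594 115.8
```

View pics/s4.png

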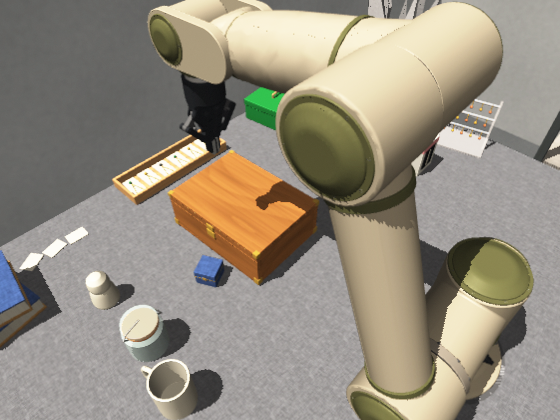

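The lid is shut and level at 116 mm (245, 205), the goods in view have not moved, and the gripper is clear at (205, 115).

```bash
python3 -c "
from workcell import *
print(close_job())"
```

```text
the job is handed in; nothing more can be done
None
```

I folded the mirror flat and shut the lid (its top measures level at 116 mm), with the goods in view unmoved and the gripper clear; I handed the job in at about 13.5 s, but the hand-in returned no verdict.

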